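# Lock the collar and start the clamp bolt in its boss

## Robot

A 6-joint arm with a two-finger parallel gripper is mounted at the origin on a cart in front of the work surface, level with it; the furniture and walls round the work are solid. World frame = base frame: x ahead of the robot, y to its left, z up, the work surface at z = 0. Lengths are in m, angles in rad, forces in N, time in s.
With the tool pointing down it reaches from about 0.275 to 1 m from the base axis. Payload 8.4 kg.
Tool frame: the origin (TCP) lies on the centre line of the jaws, within the pads' length; the fingertips stand 17 mm ahead of it and the grasp point (between the pads) lies 2 mm behind it (bot.tcp_to_tips is the z of the fingertips in the tool frame, in m); z points along the fingers, y is the line along which they close (so a half turn about z gives the same grasp; the last joint's range is limited). The gripper opens to 85 mm and grips with 20 to 120 N. Pads are 22 mm wide; open, the fingers measure 114 mm over their backs; the gripper's body (76 mm by 85 mm) begins 54 mm behind the grasp point. The pads swing forward as they close: fully open they stand 13 mm farther back than shut.
Start: joints at [1.31, 0.353, 1.633, -0, 1.155, -0.002], TCP at [0.16, 0.604, 0.248] pointing down, gripper open.
Joint ranges: [-2.63, 2.63], [-0.92, 2.1], [0.06, 2.66], [-1.3, 4.44], [0, 2.69], [-3.02, 3.02]. Speed limits (rad/s): [2.22, 2.22, 2.79, 3.14, 3.14, 3.14].

## Interface

Orientations are given as a unit quaternion [x, y, z, w].
In Python, from workcell import bot, hand, kinematics, get_obs, vision, hand_in gives the robot as it stands. The module is installed in compiled form; this text tells all that it offers. Calls block until the motion is done:
- bot.reach(position, orientation): joint-space move of the TCP to a pose.
- bot.servo_line(position, ori=None, velocity=0.15): straight line of the TCP; ori=None keeps the orientation; velocity is the mean speed in m/s.
- bot.goto_joints(angles): joint-space move.
- hand.move_gripper(opening, strength=None): finger opening in m; strength is the grip in N (None keeps the last); returns when the fingers have stopped.
- bot.dwell(seconds).
- kinematics.solve_ik(position, orientation): joint angles nearest the present ones, or None.
- get_obs(): the state.
- vision.read_camera(name): name is "side" or "top"; returns a dict with "frame" (384x512x3 uint8, red, green, blue), "intrinsics" (3x3 intrinsics, pixels), "view" (4x4, takes a point from world to camera coordinates). Camera axes: x right, y down, z forward; pixel columns grow to the right and rows downward; lengths in m; the calibration is good to about 2 mm. A picture is of the moment at which its call begins. There is no depth.
A pose or a line that the arm cannot do raises bot.IKError and nothing moves.
- hand_in(): hands the job in; it is judged then, once.
The state is a dict: "time_s": time; "joint_pos": joint angles; "joint_vel": joint speeds; "joint_efforts": joint torques, N m; "position": TCP position; "orientation": TCP orientation; "wrist_force": force on the tool from outside, world axes, zero at the start; "ft_torque": the same for the moment, N m; "gripper_width": finger opening in m; "grip_force": force on a finger pad.
Only numpy, scipy, OpenCV 4.12 (cv2) and the standard library are available. Lean on these libraries where they do the work, as an engineer would, in place of code of your own. Each camera call takes 0.05 s, during which the arm holds its last target. There are 200 camera calls.

## Task

On the bolt stand, first swing the lock collar's lever clockwise until it points at the raised mark. Then turn the square-headed bolt backward (counter-clockwise) until you feel its thread drop in, turn it one full turn forward (clockwise), and finish with the bolt's head held in the gripper: do not let go at the end. Never force the bolt forward before it has dropped, and leave the other things on the bench where they are.

Things in the scene. Friction and masses are not known exactly. Their poses are not given: they have to be found in the camera images.
- bolt_head (a point): Centre of the bolt's square steel head: 30 x 30 mm across flats, 36 mm high (18 mm above and below this point), axis vertical, flats square to its x and y axes, so it may be taken every quarter turn; small dark punch dot on top on its +x side. About 110 mm above the bench at the start, 92 mm at the end. The round shank below is 19 to 29 mm thick
- bolt_turn (a joint): Angle of the bolt, rad; forward = clockwise from above = growing. Starts at 0.7 to 1.6, its thread resting on top of the boss's thread, which begins at 0. Turned backward it rides up at most 3 mm and falls off at -0.1 to -0.2; a stop lies at -0.40. Turned forward before the drop it jams at about 2.3. After the drop it turns freely up to 7.6. Needs about 0.02 Nm
- bolt_sink (a joint): How far the bolt has sunk, in m, growing downward: 0.001 to 0.003 at the start, jumps from 0 to about 0.0095 at the drop, then grows by 0.010 a turn (0.020 after one turn)
- bolt: The bolt; origin on its axis, 112 mm below bolt_head; z up. Fingers set about the head with 1 mm of play each side turn it and let it sink by its own weight (about 0.5 kg); a tight grip carries it, so it then drops only when the grip is eased or moves down with it
- lever_post (a point): On the axis of the upright round steel post on the collar's lever, at a good height to take it, 50 mm above the bench: 14 mm thick, from 26 to 66 mm above the bench. It is 85 mm from the bolt's axis and goes round that axis with the collar. Below it the lever, 14 mm wide, is 26 mm high
- collar (a joint): Angle of the lock collar round the bolt's axis in rad, growing clockwise seen from above. Starts between 0 and 0.4; 1.2 is locked, with the lever's tip at the raised mark; it goes on to a stop at 1.5, so it must be stopped at the mark. It stays where it is left (about 2 N at the post)
- lock_mark (a point): Inner end of the raised steel mark (13 x 5 mm, 5 mm proud of the foot plate), 97 mm from the bolt's axis; the lever's tip reaches 97 mm from the axis
- stand: Fixed stand: dark foot plate 150 x 185 x 12 mm (-75 to 75 mm in x, -118 to 68 mm in y), on it the upright threaded boss, a tube 60 mm across and 60 mm high, with the grey lock collar (84 mm across, 30 mm high) round its foot. Origin on the bolt's axis at bench height, z up
- shim_plate_1: Bystander: flat black plastic plate 52 x 76 x 8 mm with a window, lying beside the stand
- pin_punch: Bystander: thin dark punch 98 mm long, lying beside the stand
- screw_tray: Bystander: small open tray of screws 50 x 76 x 30 mm, beside the stand
- wax_bar: Bystander: short wax block 42 x 60 x 22 mm, beside the stand
- tape_roll: Bystander: black tape roll 92 mm across, 48 mm high, at the left of the bench

How it is judged:
On the way, in this order (a step that is already met when the one before it is completed fails the run):
1. the collar's lever stands at the locked mark (within 0.15 rad), the bolt not yet dropped (value of joint collar between 1.05 and 1.35 rad and value of joint bolt_sink below 0.006 m), for 0.2 s.
2. the bolt was turned backward until its thread dropped in (value of joint bolt_sink above 0.0075 m and value of joint bolt_turn below 0.6 rad), for 0.1 s.
At the end, for the whole second after the job is handed in: The bolt stands one full turn forward of where its thread drops in (bolt_turn 5.58 to 6.88) and has sunk 16 to 22.5 mm, gripped by the fingers with more than 3 N; the collar is within 0.15 rad of its locked mark (value of joint bolt_turn between 5.58 and 6.88 rad and value of joint bolt_sink between 0.016 and 0.0225 m and value of joint collar between 1.05 and 1.35 rad and contact force between the fingers and bolt above 3 N); the arm keeps its last pose, push and grip.
It fails at once if the bolt was forced forward before its thread had dropped in (value of joint bolt_turn above 2.6 rad and value of joint bolt_sink below 0.008 m).
It fails at once if a bystander was shoved more than 40 mm (distance of any of shim_plate_1, pin_punch, screw_tray, wax_bar, tape_roll from where it was at the start of the episode above 0.04 m).
It also fails if it takes over 62 s, if anything falls off the work surface, if the arm or the gripper's body presses on something with over 40 N, if the wrist force passes 120 N, or if a joint passes its speed limit or range.

## Working session

There is one attempt and no reset: what is moved stays moved. The work goes in short steps, each a Python script; the robot and the scene stay as the last script left them, time stands still between calls to the robot, and variables do not carry over. Pictures are saved under pics/ and viewed, at most 10 in all, crops included, and the job is handed in when it is done.

```bash
mkdir -p pics
python3 - <<'E'
from workcell import bot,hand,kinematics,get_obs,vision
import cv2,numpy as np
o=get_obs();print(o['time_s'],o['position'],o['orientation'],o['gripper_width'],bot.tcp_to_tips)
for n in("top","side"):
    c=vision.read_camera(n);cv2.imwrite(f"pics/{n}0.png",cv2.cvtColor(c["frame"],cv2.COLOR_RGB2BGR))
    print(n,c["intrinsics"].tolist(),np.round(c["view"],4).tolist())
E
```

```text
0.0 [0.1598213  0.60377282 0.24758069] [ 1.29011942e-01  9.91642814e-01 -6.65060529e-04 -8.28696309e-05] 0.08520382789681036 0.017
top [[403.082741453, 0.0, 254.4616900136604], [0.0, 403.082741453, 191.68390184482706], [0.0, 0.0, 1.0]] [[0.0036, -1.0, -0.0054, 0.1471], [-0.998, -0.0033, -0.0625, 0.5578], [0.0625, 0.0057, -0.998, 1.0833], [0.0, 0.0, 0.0, 1.0]]
side [[452.36456229038095, 0.0, 253.6912796208957], [0.0, 452.36456229038095, 181.6462683054591], [0.0, 0.0, 1.0]] [[0.9018, -0.4321, 0.0088, -0.4761], [-0.1671, -0.3673, -0.915, 0.2383], [0.3986, 0.8236, -0.4034, 0.9188], [0.0, 0.0, 0.0, 1.0]]
```

View pics/top0.png

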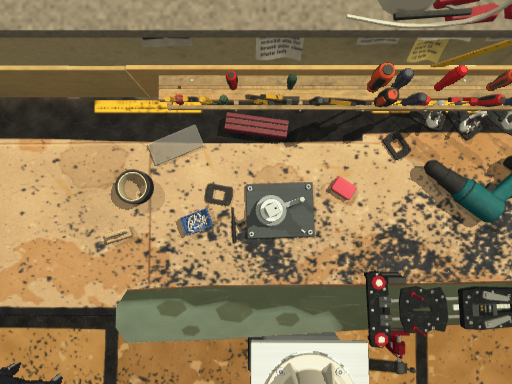

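View pics/side0.png

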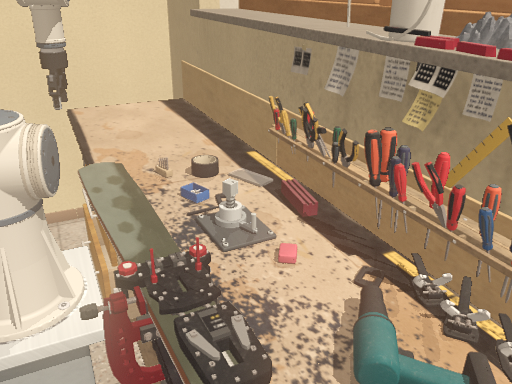

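The stand is at about (280,210) in the top view and (233,215) in the side view. The bystanders lie to its left, at (218,195), (197,220) and (234,225), and to its right, at (343,188). I'll zoom in on both views.

Run:
```python
import cv2,numpy as np
t=cv2.imread("pics/top0.png")[170:250,200:360]; s=cv2.imread("pics/side0.png")[170:255,180:310]
t=cv2.resize(t,None,fx=5,fy=5,interpolation=cv2.INTER_CUBIC); cv2.imwrite("pics/t1.png",t)
cv2.imwrite("pics/s1.png",cv2.resize(s,None,fx=6,fy=6,interpolation=cv2.INTER_CUBIC))
```

```text
(no output)
```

View pics/t1.png

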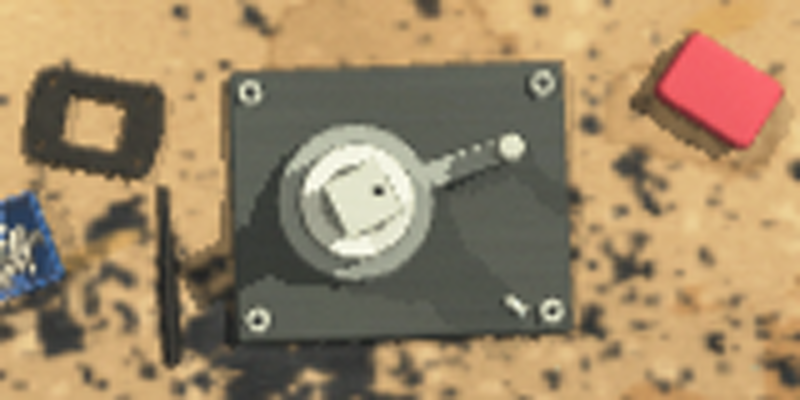

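View pics/s1.png

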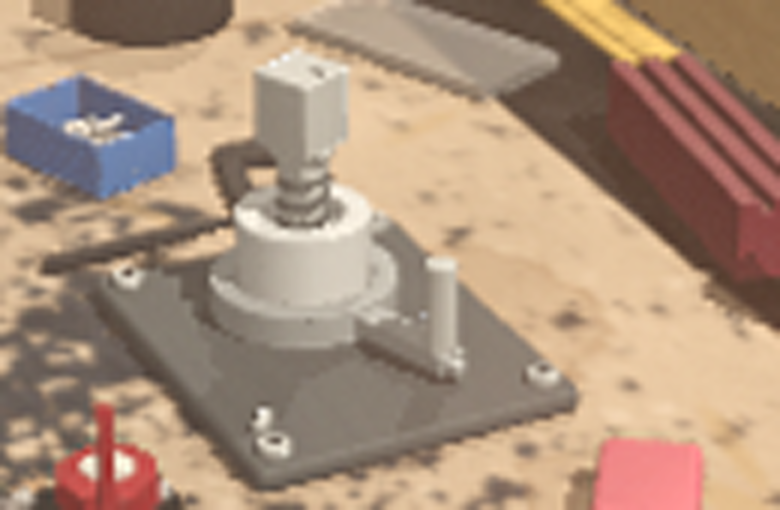

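The top crop shows the plate corners at (235,72), (563,63), (572,330) and (240,342). The head top is at about (366,199) with its dot at (379,190), the post top is at (512,146) and the mark is at (516,304). The side crop shows the head-top corners at about (253,71), (298,50), (350,66) and (305,88), and the post top at (441,263).

```bash
cat > h.py <<'E'
from workcell import bot,hand,kinematics,get_obs,vision,hand_in
import cv2,numpy as np
from scipy.spatial.transform import Rotation as R
C={n:vision.read_camera(n) for n in("top","side")} if 0 else None
K={"top":np.array([[403.0827,0,254.4617],[0,403.0827,191.6839],[0,0,1]]),"side":np.array([[452.3646,0,253.6913],[0,452.3646,181.6463],[0,0,1]])}
V={"top":np.array([[0.0036,-1.0,-0.0054,0.1471],[-0.998,-0.0033,-0.0625,0.5578],[0.0625,0.0057,-0.998,1.0833]]),
"side":np.array([[0.9018,-0.4321,0.0088,-0.4761],[-0.1671,-0.3673,-0.915,0.2383],[0.3986,0.8236,-0.4034,0.9188]])}
def ray(n,uv):
    r=V[n][:,:3];c=-np.linalg.solve(r,V[n][:,3]);d=np.linalg.solve(r,np.linalg.solve(K[n],[uv[0],uv[1],1.]));return c,d
def onz(n,uv,z):
    c,d=ray(n,uv);return c+d*(z-c[2])/d[2]
def tri(a,b):
    (c1,d1),(c2,d2)=ray("top",a),ray("side",b)
    s=np.linalg.lstsq(np.c_[d1,-d2],c2-c1,rcond=None)[0];p,q=c1+s[0]*d1,c2+s[1]*d2
    return (p+q)/2,np.linalg.norm(p-q)
def down(psi):  # tool down, y (closing) axis at world angle psi
    y=np.array([np.cos(psi),np.sin(psi),0]);z=np.array([0,0,-1.]);return R.from_matrix(np.c_[np.cross(y,z),y,z]).as_quat()
E
python3 - <<'E'
from h import *
np.set_printoptions(precision=4,suppress=True)
T=lambda u,v:(200+(u+.5)/5-.5,170+(v+.5)/5-.5); S=lambda u,v:(180+(u+.5)/6-.5,170+(v+.5)/6-.5)
pc=np.array([onz("top",T(*p),.012) for p in[(235,72),(563,63),(572,330),(240,342)]]);print(pc)
# pc order: (+x,+y),(+x,-y),(-x,-y),(-x,+y)
yd=(pc[0]+pc[3]-pc[1]-pc[2])[:2];ya=np.arctan2(yd[1],yd[0])-np.pi/2
ctr=pc.mean(0)[:2];ax=ctr+.025*np.array([-np.sin(ya),np.cos(ya)]);print("stand yaw",ya,"axis",ax, np.linalg.norm(pc[0]-pc[1]),np.linalg.norm(pc[1]-pc[2]))
print("head",tri(T(366,199),S(302,69)),"dot",tri(T(379,190),S(319,71)))
print("boss/collar c",onz("top",T(357,201),.042))
hc=np.array([onz("side",S(*p),.128) for p in[(253,71),(298,50),(350,66),(305,88)]]);print(hc,hc.mean(0))
e=np.diff(np.r_[hc,hc[:1]],axis=0)[:,:2];print(np.linalg.norm(e,axis=1),np.degrees(np.arctan2(e[:,1],e[:,0]))%90)
po,er=tri(T(512,146),S(441,263));print("post",po,er,onz("top",T(512,146),.066))
m=onz("top",T(516,304),.017);print("mark",m)
for q in(po,m):
    d=q[:2]-ax;print(np.linalg.norm(d),np.arctan2(d[1],d[0]))
E
```

```text
[[ 0.5788  0.1707  0.012 ]
 [ 0.5843 -0.0095  0.012 ]
 [ 0.4383 -0.0137  0.012 ]
 [ 0.4311  0.1673  0.012 ]]
stand yaw 0.035306711555646464 axis [0.5072 0.1037] 0.18036645082074476 0.14609843956208574
head (array([0.5078, 0.103 , 0.1279]), np.float64(0.0016676362517496447)) dot (array([0.5126, 0.0965, 0.1287]), np.float64(0.0023485834510164508))
boss/collar c [0.5076 0.1046 0.042 ]
[[0.4888 0.1091 0.128 ]
 [0.5149 0.122  0.128 ]
 [0.5284 0.0969 0.128 ]
 [0.502  0.0837 0.128 ]] [0.5085 0.103  0.128 ]
[0.0291 0.0285 0.0295 0.0286] [26.2579 28.3069 26.5834 27.4508]
post [0.5367 0.0245 0.0661] 0.001228758954189426 [0.5361 0.0247 0.066 ]
mark [0.4524 0.0174 0.017 ]
0.08451157351841283 -1.21487874543495
0.10224923912107466 -2.136237477860938
```

Sizes and heights agree with the description, with the axis at (0.5075, 0.1035). The collar starts at about 0.28 and needs 0.92 rad clockwise. The bolt angle is about 1.13. Next I'll swing the lever.

```bash
cat >> h.py <<'E'
AX=np.array([.5075,.1035])
def pp(th,z): return [AX[0]+.085*np.cos(th),AX[1]+.085*np.sin(th),z]
def st(*a):
    o=get_obs();print(*a,"t%.1f"%o['time_s'],np.round(o['position'],4),"j",np.round(o['joint_pos'],2),"F",np.round(o['wrist_force'],1),"M",np.round(o['ft_torque'],2),"w%.4f g%.1f"%(o['gripper_width'],o['grip_force']),flush=True)
def shot(name):
    for n in("top","side"): cv2.imwrite(f"pics/{n}{name}.png",cv2.cvtColor(vision.read_camera(n)["frame"],cv2.COLOR_RGB2BGR))
E
python3 - <<'E'
from h import *
a,b=-1.215,-2.136; ps=lambda t:down(t+np.pi/2)
bot.reach(pp(a,.16),ps(a));hand.move_gripper(.05,20);st("above")
bot.servo_line(pp(a,.052),velocity=.15);st("down")
hand.move_gripper(0.0,20);st("grip")
for t in np.linspace(a,b,5)[1:]:
    bot.servo_line(pp(t,.052),ps(t),velocity=.08);st(round(t,2))
hand.move_gripper(.05);bot.servo_line(pp(b,.17),velocity=.2)
bot.servo_line([.40,-.10,.2],velocity=.4);st("off");shot("2")
t=cv2.imread("pics/top2.png")[170:250,200:360];s=cv2.imread("pics/side2.png")[170:255,180:310]
cv2.imwrite("pics/both2.png",np.hstack([cv2.resize(i,(400,260),interpolation=cv2.INTER_CUBIC) for i in(t,s)]))
E
```

```text
above t3.0 [0.5371 0.0239 0.16  ] j [ 0.04  0.32  1.9   0.    0.92 -0.31] F [-0.7  0.1  0.1] M [-0.06 -0.04 -0.03] w0.0498 g0.0
down t3.9 [0.5376 0.0238 0.0526] j [ 0.04  0.49  1.96 -0.    0.69 -0.31] F [ 0.1 -0.3 -0.5] M [ 0.    0.03 -0.04] w0.0501 g0.0
grip t4.3 [0.5377 0.0238 0.0528] j [ 0.04  0.49  1.96 -0.    0.69 -0.31] F [-1.  -0.6  6.6] M [-0.06  0.2  -0.  ] w0.0129 g21.0
-1.45 t4.7 [0.5185 0.0193 0.0528] j [ 0.03  0.47  2.    0.    0.67 -0.09] F [-0.5  0.9  5.5] M [ 0.2   0.13 -0.09] w0.0132 g21.0
-1.68 t5.1 [0.4989 0.0191 0.0528] j [0.04 0.45 2.04 0.   0.65 0.14] F [-0.5  0.1  5.6] M [ 0.17  0.22 -0.01] w0.0130 g21.1
-1.91 t5.5 [0.4798 0.0233 0.0527] j [0.05 0.43 2.08 0.   0.63 0.38] F [-0.6 -0.9  8.1] M [-0.04  0.21 -0.01] w0.0132 g21.2
-2.14 t5.9 [0.462  0.0318 0.0527] j [ 0.07  0.41  2.12 -0.    0.62  0.63] F [-2.1 -1.1  8.4] M [-0.14  0.38 -0.03] w0.0132 g21.3
off t7.6 [ 0.3992 -0.1005  0.199 ] j [-0.25  0.08  2.11  0.    0.95  0.32] F [ 0.8  0.9 -0.1] M [-0.01  0.07 -0.03] w0.0500 g0.0
```

View pics/both2.png

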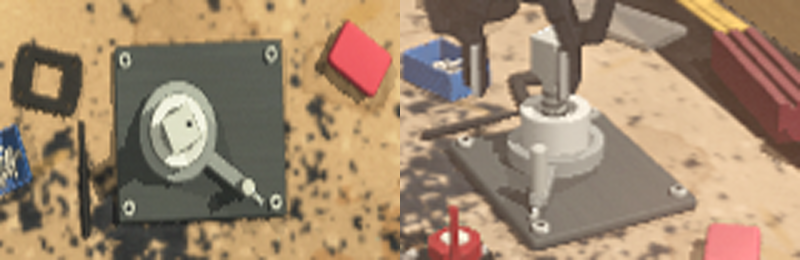

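The lever tip now points at the mark and the bolt hasn't moved. Next I'll grip the head, ease to 1 mm of play and turn back.

```bash
cat >> h.py <<'E'
def turn(psi,z):
    q=np.array(kinematics.solve_ik([*AX,z],down(psi)));q[5]=q[0]-psi
    assert abs(q[5])<3.0,q; bot.goto_joints(q)
E
python3 - <<'E'
from h import *
p=.471
bot.servo_line([.42,.0,.22],velocity=.4)
hand.move_gripper(.07)
turn(p,.22);bot.servo_line([*AX,.115],velocity=.15);st("at head")
hand.move_gripper(0,20);st("grip")
hand.move_gripper(.032);st("eased")
turn(p+.7,.115);st(); turn(p+1.1,.115);st()
turn(p+1.45,.115);st();bot.dwell(.2);shot("3")
s=cv2.imread("pics/side3.png")[150:255,170:300];cv2.imwrite("pics/s3.png",cv2.resize(s,None,fx=5,fy=5,interpolation=cv2.INTER_CUBIC))
E
```

```text
at head t10.1 [0.508  0.1034 0.1157] j [ 0.2   0.36  1.97 -0.    0.81 -0.27] F [-0.1 -0.7 -0.1] M [ 0.04  0.04 -0.02] w0.0698 g0.0
grip t10.5 [0.5083 0.1037 0.1157] j [ 0.2   0.36  1.97  0.    0.81 -0.27] F [0.4 0.2 4.3] M [ 0.06 -0.04  0.06] w0.0291 g27.5
eased t10.8 [0.5075 0.1035 0.115 ] j [ 0.2   0.36  1.97 -0.    0.81 -0.27] F [0.9 0.4 1.1] M [ 0.06 -0.11 -0.  ] w0.0322 g0.5
t11.5 [0.5077 0.1038 0.1151] j [ 0.2   0.36  1.97  0.    0.81 -0.97] F [1.6 2.5 3.1] M [ 0.62 -0.18 -0.03] w0.0321 g1.8
t11.9 [0.5071 0.1041 0.115 ] j [ 0.2   0.36  1.97  0.    0.81 -1.37] F [-2.4  7.   6.1] M [1.3  0.27 0.07] w0.0321 g3.9
t12.4 [0.5067 0.1034 0.1146] j [ 0.2   0.36  1.97 -0.    0.81 -1.72] F [-1.3  1.9  0.4] M [ 0.47  0.19 -0.08] w0.0319 g1.3
```

View pics/s3.png

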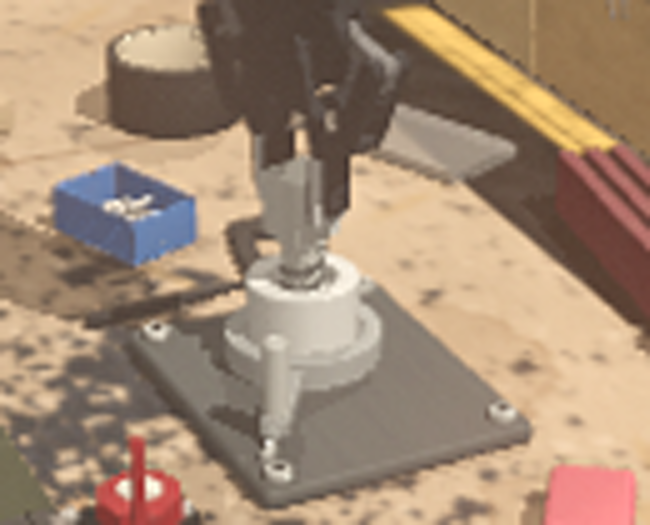

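The fingers hold the head and it looks nearer the boss than before. I'll check the row of the head's lower edge against the projection for dropped and not dropped.

Run:
```python
from h import *
def proj(n,p): q=K[n]@(V[n]@[*p,1]);return np.round(q[:2]/q[2],1)
for f,yaw in(("side0",np.radians(27)),("side3",.471+1.45-.05)):
    cs=[(AX+.0212*np.array([np.cos(yaw+np.pi/4+k*np.pi/2),np.sin(yaw+np.pi/4+k*np.pi/2)])) for k in range(4)]
    c=min(cs,key=lambda c:V["side"][2,:2]@c)
    u=[proj("side",[*c,z]) for z in(.0935,.091,.082)]
    g=cv2.imread(f"pics/{f}.png",0);x=int(round(u[0][0]));print(f,u,"col",x);print(list(zip(range(188,216),g[188:216,x].tolist())))
```

```text
side0 [array([230.3, 196.8]), array([230.3, 197.7]), array([230.3, 200.8])] col 230
[(188, 154), (189, 153), (190, 151), (191, 151), (192, 151), (193, 146), (194, 144), (195, 143), (196, 142), (197, 134), (198, 167), (199, 170), (200, 135), (201, 118), (202, 136), (203, 153), (204, 112), (205, 126), (206, 143), (207, 109), (208, 189), (209, 224), (210, 201), (211, 191), (212, 192), (213, 192), (214, 192), (215, 193)]
side3 [array([228.8, 196.8]), array([228.8, 197.7]), array([228.9, 200.9])] col 229
[(188, 139), (189, 139), (190, 138), (191, 138), (192, 136), (193, 137), (194, 138), (195, 134), (196, 149), (197, 150), (198, 150), (199, 146), (200, 136), (201, 136), (202, 143), (203, 144), (204, 106), (205, 123), (206, 159), (207, 133), (208, 190), (209, 225), (210, 199), (211, 189), (212, 189), (213, 189), (214, 190), (215, 188)]
```

The edge moved from row 197 to about row 201, which suggests it dropped. I'll open wide to be sure nothing is carrying the bolt, and check the head top.

Run:
```python
from h import *
hand.move_gripper(.08);bot.dwell(.1);st();shot("4")
a,b=[cv2.resize(cv2.imread(f"pics/side{k}.png")[160:220,200:260],None,fx=6.5,fy=8,interpolation=cv2.INTER_CUBIC) for k in(0,4)]
cv2.imwrite("pics/c4.png",np.hstack([a,b]))
```

```text
t13.3 [0.5075 0.1035 0.115 ] j [ 0.2   0.36  1.97 -0.    0.81 -1.72] F [0.1 0.2 0.6] M [0.02 0.01 0.02] w0.0797 g0.0
```

View pics/c4.png

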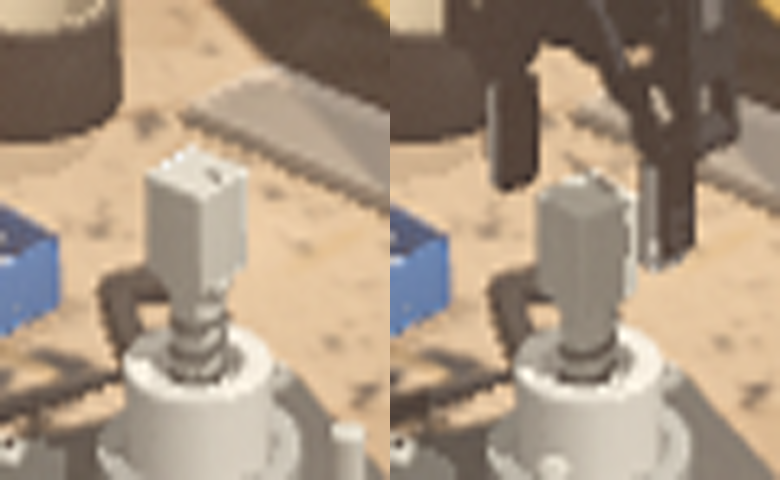

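It has dropped: the head top is about 3 px (8 mm) lower and fewer threads show. Now forward, with one half-turn regrasp.

Run:
```python
from h import *
bot.servo_line([*AX,.109],velocity=.1)
hand.move_gripper(0,20);hand.move_gripper(.032);st("eased")
turn(.6,.107);turn(-.7,.105);st("fwd1")
hand.move_gripper(0,20);hand.move_gripper(.08);turn(-.7+np.pi,.105);st("regrasp")
hand.move_gripper(0,20);hand.move_gripper(.032);st("eased")
for p,z in((1.1,.103),(-.2,.101),(-1.45,.0985)): turn(p,z);st(p)
bot.dwell(.2);hand.move_gripper(0,30);bot.dwell(.3);st("end");shot("5")
s=[cv2.resize(cv2.imread(f"pics/{n}5.png")[a:a+70,c:c+90],None,fx=4.4,fy=4.4,interpolation=cv2.INTER_CUBIC) for n,a,c in(("side",160,190),("top",175,240))]
cv2.imwrite("pics/c5.png",np.hstack(s))
```

```text
eased t14.3 [0.5074 0.1036 0.109 ] j [ 0.2   0.37  1.98  0.    0.79 -1.72] F [-2.3  4.2  2.4] M [ 0.64  0.35 -0.02] w0.0322 g2.0
fwd1 t16.7 [0.5068 0.1034 0.1047] j [0.2  0.38 1.98 0.   0.79 0.9 ] F [-1.  1.  0.] M [0.23 0.15 0.04] w0.0318 g0.8
regrasp t20.2 [0.5075 0.1035 0.105 ] j [ 0.2   0.38  1.98  0.    0.78 -2.24] F [-0.  -0.2 -0.5] M [-0.07 -0.01 -0.02] w0.0801 g0.0
eased t21.0 [0.5075 0.1034 0.105 ] j [ 0.2   0.38  1.98 -0.    0.78 -2.24] F [-0.6  1.7  0.2] M [ 0.18  0.1  -0.02] w0.0320 g0.7
1.1 t22.2 [0.5078 0.1036 0.103 ] j [ 0.2   0.38  1.98  0.    0.78 -0.9 ] F [ 0.3  2.9 -1.2] M [ 0.41 -0.08 -0.04] w0.0319 g1.4
-0.2 t23.4 [0.5074 0.1033 0.1009] j [ 0.2   0.39  1.98 -0.    0.78  0.4 ] F [ 0.3 -0.2 -0.3] M [0.04 0.01 0.04] w0.0319 g0.0
-1.45 t24.5 [0.5077 0.1038 0.0986] j [0.2  0.39 1.98 0.   0.77 1.65] F [-0.5  3.4  4.2] M [ 0.7   0.05 -0.01] w0.0325 g1.9
end t25.2 [0.5076 0.1039 0.0987] j [0.2  0.39 1.98 0.   0.77 1.65] F [-1.6  5.   6.4] M [ 1.24  0.19 -0.06] w0.0292 g32.9
```

View pics/c5.png

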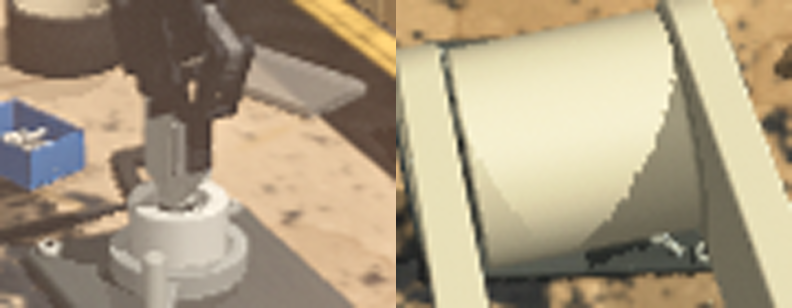

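The head sits just above the boss with its thread hidden. It is held flat-on at 29 mm with 33 N, and the lever hasn't moved from the mark.

```bash
python3 -c "
from workcell import hand_in
print(hand_in())"
```

```text
the job is handed in; nothing more can be done
None
```

The job is handed in, verdict not shown: lever set at the mark, bolt turned back until it dropped, then one full turn forward (about 6.2 rad, estimated from the images), with the head still gripped at about 33 N after 25 s of robot time.

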